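# Set the side guide to the carton and send it out through the sprung flaps

## Robot

A 7-joint arm with a two-finger parallel gripper is mounted at the origin on the work surface. World frame = base frame: x ahead of the robot, y to its left, z up, the work surface at z = 0. Lengths are in m, angles in rad, forces in N, time in s.
With the tool pointing down it reaches from about 0.425 to 0.95 m from the base axis. Payload 16.7 kg.
Tool frame: the origin (TCP) lies on the centre line of the jaws, within the pads' length; the fingertips stand 19 mm ahead of it and the grasp point (between the pads) is the TCP (manip.nose_length is the distance from the TCP to the fingertips, in m); z points along the fingers, y is the direction in which the jaws open and shut (so a half turn about z gives the same grasp; the last joint's range is limited). The gripper opens to 94 mm and grips with 3 to 60 N. Pads are 16 mm wide; open, the fingers measure 119 mm over their backs; the gripper's body (75 mm by 177 mm) begins 78 mm behind the grasp point.
Start: joints at [-0.149, 0.426, 0.074, 1.606, -0.034, 1.111, -0.067], TCP at [0.675, -0, 0.224] pointing down, gripper open.
Joint ranges: [-2.85, 2.85], [-0.5, 2.14], [-1.23, 1.37], [0.21, 2.46], [-1.02, 4.16], [0.16, 2.05], [-2.73, 2.73]. Speed limits (rad/s): [1.89, 1.89, 2.39, 2.39, 3.01, 3.01, 3.01].

## Interface

Orientations are given as [roll, pitch, yaw] about the fixed x, y, z axes, in that order (R = Rz(yaw) Ry(pitch) Rx(roll)).
In Python, from cell import manip, cams, finish_job gives the robot as it stands.
- The arm moves only by the shell command python3 -m jog 'ROWS' [FORCE]. ROWS is JSON, a list of rows, each an object of numbers: "x", "y", "z": the shift along the tool's x, y, z in units of 40 mm (1.0 is 40 mm); "ax", "ay", "az": the turn, a rotation vector about the tool's x, y, z in units of 6 degrees (1.0 is 6 degrees); "grip": the closure in counts, from 0 (fully open) to 255 (shut). A call has 1 to 10 rows; each row is the pose to reach, as a shift and turn from the pose measured when the call began, along the tool's axes at that moment; what a row does not reach only later rows make up. A row lasts 1/12 s, in which the tool goes at most 41.7 mm and 7.16 degrees, less where a joint would pass 70% of its speed; a pose out of reach is approached as far as the arm can. A call with a gripper value outside its range is refused whole. The fingers move at their own pace and stop on an object; FORCE is the grip in N (left out, the last holds). Time passes only in rows, so rows that repeat a pose let the fingers close. It gives the time, the measured TCP pose, the force and the opening at its end, in the units of the state.
- manip.observe(): the state, without advancing time (a new reading comes with each control period).
- cams.get_image(name): name is "scene" or "side" or "wrist"; returns (picture, depth): 384x512x3 uint8, blue, green, red; 384x512 float32, m along the optical axis (not along the pixel's ray), 0 where there is no reading.
- cams.camera_info(name): a dict with "fov_y" (degrees; the focal length in pixels is half the picture's height over the tangent of half this angle, whatever the lens; pixels are square), "cx", "cy" (the principal point, pixels), "rvec" (rotation vector, rad) and "tvec" (3), from world to camera coordinates, as OpenCV has them; the wrist camera has in their place "mount" (4x4, takes a point from camera to tool coordinates, whose origin is the TCP and whose axes are the flange's). Camera axes: x right, y down, z forward; pixel columns grow to the right and rows downward; lengths in m; the calibration is good to about 2 mm. The wrist camera is an equidistant fisheye: a pixel r from the principal point sees the ray r / f radians off the axis. A picture is of the moment at which its call begins: read the wrist's pose just before it. camera_info takes no time and is no camera call.
- finish_job(): hands the job in, once; it reports no verdict.
Trained networks look in the newest picture that a camera, given by its name, has taken for a name from the list of things; names that differ only in an ending like _2 or _b are one class to them, and where a whole thing is asked for, a point or a joint stands for the part that bears it (a point fixed in the world has none). Each returns a list of dicts, best first, with "p" (0 to 1); they miss things now and then, are a little off and sometimes report something else, mostly with a low value. They report only what shows in the picture. A call takes as long as a camera call.
- cams.spot_in(camera, name): "location" ([x, y, z] in m, in world coordinates, good to about 4 mm: the middle of the surface that is visible of it).
- cams.outline_of(camera, name): "mask" (384x512 bool, what is visible of it).
The state is a dict: "t": time; "joint_pos": joint angles; "qvel": joint speeds; "tau": joint torques, N m; "tool_pos": TCP position; "orientation": TCP orientation; "force": force on the tool from outside, world axes, zero at the start; "torque": the same for the moment, N m; "width": finger opening in m.
Only numpy, scipy, OpenCV 4.12 (cv2) and the standard library are available. Lean on these libraries where they do the work, as an engineer would, in place of code of your own. Each camera call takes 0.05 s, during which the arm holds its last target.

## Task

Stand the long two-cell carton in the feed lane, between the side guide and the far rail and short of the flaps, and let go of it. Slide the side guide in by its handle, gently, until it is snug and the carton is squared up tight against the far rail, then back the guide off to leave about 8 mm of running clearance. Then push the carton along the deck so that it opens the sprung flaps itself and stands clear beyond them on the deck, upright, with both flaps shut behind it and the guide still at its clearance. Do not shift or tip the short carton, the small tote or the jar that stand around it.

Things in the scene. Friction and masses are not known exactly. Their poses are not given: they have to be found in the camera images.
- carton_mid (a point): Centre (half-way up) of the long carton: brown cardboard, 60 wide (its x) x 130 long (its y) x 85 mm high (z), 0.2 to 0.4 kg, flat sides, divided on top into two cells each holding a black round cap below the rim. Either end may lead. It starts standing on the bench right of the lane, among the short carton and the small tote.
- lane: The feed lane: flat aluminium deck 12 mm thick, fixed on the bench; origin on the bench surface below the middle of the flap line, deck top at z = 12 mm. Its +y is the direction of travel, +x points away from the robot. The deck spans y = -180 to 270, x = -145 to 120 mm. The infeed (y < 0) has the side guide (near) and far rail; two 30 mm high bearing blocks stand at x = -125, y = -150 and -40 mm. Pose varies.
- flap_line (a point): Middle of the flap line, on the deck top (axes as the lane). Two 16 mm square posts, 50 mm high above the deck, stand 70 mm either side of it along x (120 mm free between them) and carry the flaps. Beyond it (+y) is the outfeed: bare deck up to a 22 mm high lip 258 mm away.
- rail: The far rail: straight aluminium bar fixed on the deck along lane y, 160 mm long, 12 mm thick, top 34 mm above the deck; origin at deck level on its inner face (toward the robot), half-way along, at lane y = -95 mm. Axes parallel to the lane's, +x away from the carton. Where it is set across the deck (lane x = 30 to 50 mm) varies from start to start; it does not move.
- guide (a joint): Position of the side guide along its slide, m: 0 fully open (face at lane x = -65 mm), growing as it moves along lane +x toward the far rail, up to 0.07. Sliding friction about 3 N plus slight damping; it stays where it is left.
- guide_face (a point): Middle of the working face of the side guide, an aluminium bar 150 mm long (lane y = -170 to -20 mm), top 34 mm above the deck, parallel to the far rail; this point is 18 mm above the deck. It looks along lane +x and has the lane's axes. The free width is the distance along x from this face to the far rail's inner face: 60 mm when tight on the squared-up carton.
- guide_handle (a point): Grip point of the side guide's handle: an upright black plastic post 24 mm in diameter, its top 20 mm above this point and 88 mm above the deck, on the guide's outer side 55 mm behind its face. Best pinched from above with the fingers either side along lane y.
- flap_near (a joint): Opening angle of the near flap, rad, 0 shut; a 56 mm long plastic leaf on a vertical hinge at lane x = -60, y = 0, reaching from 6 to 42 mm above the deck, opening toward lane +y up to 1.75 rad. A weak spring (about 0.02 to 0.1 N m) shuts it. It can shut only when whatever opened it is 60 mm or more past the flap line.
- flap_far (a joint): The same for the far flap, hinged at lane x = +60, y = 0.
- short_carton_mid (a point): Bystander: centre of the short carton, 60 x 85 x 85 mm high, one cell. It, the small tote and the long carton stand in any order at the three places right of the lane.
- small_tote_mid (a point): Bystander: centre of the small open grey plastic tote, 66 x 124 x 55 mm high.
- jar_mid (a point): Bystander: centre of the small grey jar with a white cap, 54 mm across, 90 mm high, that stands between the three places and the lane.

How it is judged:
On the way, in this order (a step that is already met when the one before it is completed fails the run):
1. the long carton stands upright on the infeed deck between the side guide and the far rail, short of the flaps, let go (y of carton_mid in the frame of lane between -0.145 and -0.065 m and z of carton_mid in the frame of lane below 0.06 m and angle between carton_mid's own z axis and vertical below 0.12 rad and x of carton_mid in the frame of rail below -0.025 m and x of carton_mid in the frame of guide_face above 0.025 m and angle between the y axis of carton_mid and the y axis of lane, either way round below 0.35 rad and contact force between the fingers and carton below 0.2 N), for 0.2 s.
2. the side guide is snug: it presses the carton, squared up, against the far rail with 2 N or more (contact force between guide and carton above 2 N and contact force between carton and rail above 2 N and angle between the y axis of carton_mid and the y axis of lane, either way round below 0.04 rad and x of guide_face in the frame of rail above -0.0625 m), for 0.15 s.
3. the guide is backed off to leave 3.5 to 14 mm of clearance, the carton still on the infeed (x of guide_face in the frame of rail between -0.074 and -0.0635 m and y of carton_mid in the frame of lane between -0.145 and -0.065 m and z of carton_mid in the frame of lane below 0.06 m and angle between carton_mid's own z axis and vertical below 0.12 rad), for 0.3 s.
4. the carton, standing on the deck in the flap opening, holds at least one flap open (y of carton_mid in the frame of lane between -0.03 and 0.06 m and z of carton_mid in the frame of lane below 0.06 m and angle between carton_mid's own z axis and vertical below 0.12 rad and value of joint any of flap_near, flap_far above 0.5 rad), for 0.05 s.
At the end, for the whole second after the job is handed in: The long carton stands upright (within 0.12 rad) and at rest on the outfeed deck, its centre 80 to 215 mm beyond the flap line and within 80 mm of the lane's middle; both flaps are shut (under 0.12 rad); the free width between guide face and far rail is 63.5 to 74 mm (3.5 to 14 mm of clearance) (y of carton_mid in the frame of lane between 0.08 and 0.215 m and x of carton_mid in the frame of lane between -0.08 and 0.08 m and z of carton_mid in the frame of lane below 0.06 m and angle between carton_mid's own z axis and vertical below 0.12 rad and value of joint each of flap_near, flap_far below 0.12 rad and x of guide_face in the frame of rail between -0.074 and -0.0635 m and linear speed of carton below 0.02 m/s); the robot touches nothing.
It fails at once if the guide squeezes the carton with more than 40 N (contact force between guide and carton above 40 N).
It fails at once if a bystander (short carton, small tote, jar) is shifted or tipped by more than 30 mm (distance of any of short_carton_mid, small_tote_mid, jar_mid from where it was at the start of the episode above 0.03 m).
It also fails if it takes over 72 s, if anything falls off the work surface, if the arm or the gripper's body presses on something with over 40 N, if the wrist force passes 120 N, or if a joint passes its speed limit or range.

## Working session

There is one attempt and no reset: what is moved stays moved. The work goes in short steps, Python scripts to look and compute and a shell command to move; the robot and the scene stay as the last step left them, time stands still between calls to the robot, and variables do not carry over. Pictures are saved under pics/ and viewed, and the job is handed in when it is done.

```bash
ls; mkdir -p pics; python3 - <<'E'
from cell import manip,cams
import cv2
print(manip.observe())
for n in("scene","side"):
    im,d=cams.get_image(n); cv2.imwrite(f"pics/{n}0.png",im); print(cams.camera_info(n))
    for k in("carton_mid","rail","guide_handle","guide_face","lane","flap_near","flap_far","short_carton_mid","small_tote_mid","jar_mid"):
        print(n,k,[(r["p"],r["location"]) for r in cams.spot_in(n,k)][:2])
print(manip.observe()["t"])
E
```

```text
pics
{'t': 0.0, 'joint_pos': array([-0.1494746 ,  0.42675964,  0.07387224,  1.60662906, -0.0341176 ,
        1.11079914, -0.06710069]), 'qvel': array([-0.00026391, -0.00026066,  0.00093776,  0.00234082,  0.00029133,
       -0.00043058,  0.00121635]), 'tau': array([-4.09355038e-03, -9.35844111e+01,  3.66462663e+00, -4.54201269e+01,
       -4.89189907e-02,  2.02478352e-02, -6.48899413e-05]), 'tool_pos': array([ 6.74569829e-01, -5.65212219e-05,  2.23748077e-01]), 'orientation': array([-3.14026106e+00,  9.41001938e-05,  1.57071069e+00]), 'force': array([0.66909272, 0.34193809, 0.24766795]), 'torque': array([ 0.02280125, -0.02653914,  0.00126022]), 'width': 0.09394168063559763}
{'fov_y': 55.186562733438315, 'cx': 252.02832045632127, 'cy': 194.44818508407323, 'rvec': array([ 1.76591736,  1.72680169, -0.73955003]), 'tvec': array([ 0.14684649, -0.3059286 ,  1.22763436])}
scene carton_mid [(0.91, [0.5371, -0.4239, 0.0637])]
scene rail [(0.82, [0.6472, 0.0277, 0.0282])]
scene guide_handle [(0.76, [0.5323, 0.0132, 0.0333])]
scene guide_face [(0.89, [0.5375, 0.0118, 0.0338])]
scene lane [(0.95, 
[... 323 characters left out ...]
x': 251.3874287883296, 'cy': 193.49212232793977, 'rvec': array([ 0.28346188, -2.78370943,  1.28952968]), 'tvec': array([0.50270516, 0.22507601, 0.96939414])}
side carton_mid [(0.67, [0.5093, -0.3925, 0.0686])]
side rail [(0.98, [0.6391, 0.0361, 0.0396])]
side guide_handle [(0.95, [0.4968, 0.0282, 0.0331])]
side guide_face [(0.88, [0.4978, 0.0247, 0.0345])]
side lane [(0.98, [0.5701, 0.1641, 0.0144])]
side flap_near [(0.87, [0.5555, 0.1211, 0.0353])]
side flap_far [(0.94, [0.623, 0.12, 0.0389])]
side short_carton_mid [(0.56, [0.4059, -0.2451, 0.0643])]
side small_tote_mid [(0.71, [0.6116, -0.2784, 0.0309]), (0.26, [0.5535, 0.1236, 0.0371])]
side jar_mid [(0.83, [0.5065, -0.1899, 0.0622])]
1.1
```

View pics/scene0.png

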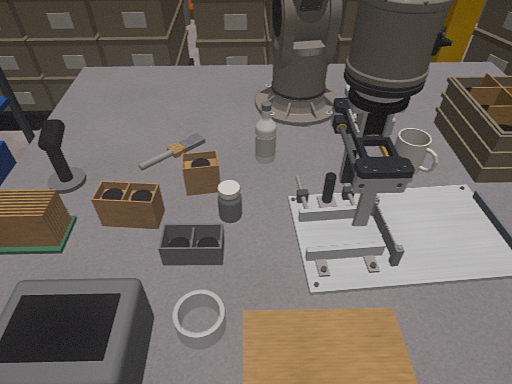

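View pics/side0.png

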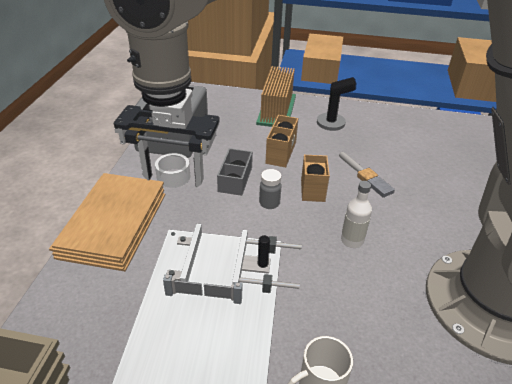

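The long two-cell carton is at scene (130,205) and side (283,140). The short carton is at scene (201,172), the tote at (193,243) and the jar at (229,200). The lane is on the right, with its guide handle at (328,185). Next I'll measure the carton and lane from depth.

```bash
cat > h.py <<'E'
from cell import manip,cams
import cv2, numpy as np
def cloud(n,im,d):
    c=cams.camera_info(n); f=192/np.tan(np.radians(c["fov_y"]/2))
    v,u=np.mgrid[0:384,0:512]
    P=np.stack([(u-c["cx"])/f*d,(v-c["cy"])/f*d,d],-1)
    R,_=cv2.Rodrigues(c["rvec"])
    W=(P-c["tvec"])@R
    W[d<=0]=np.nan
    return W
def top(W,mask,z0,z1):
    p=W[mask]; p=p[(p[:,2]>z0)&(p[:,2]<z1)]
    return p
def rect(p):
    r=cv2.minAreaRect((p[:,:2]*1000).astype(np.float32)); return r
E
python3 - <<'E'
from h import *
for n in("scene","side"):
    im,d=cams.get_image(n);W=cloud(n,im,d)
    for k,z in(("carton_mid",.085),("short_carton_mid",.085),("small_tote_mid",.055),("jar_mid",.09)):
        for r in cams.outline_of(n,k)[:1]:
            p=top(W,r["mask"],z-.008,z+.008); print(n,k,r["p"],len(p),rect(p) if len(p)>5 else W[r["mask"]].mean(0), np.nanpercentile(p[:,2],[50]))
    # lane heights
    m=cams.outline_of(n,"lane")[0]["mask"]; p=top(W,m,.006,.018); print("deck",len(p),rect(p))
    m=cams.outline_of(n,"rail")[0]["mask"]; p=top(W,m,.040,.052); print("rail",len(p),rect(p))
    m=cams.outline_of(n,"guide_face")[0]["mask"]; p=top(W,m,.040,.052); print("guide",len(p),rect(p))
    p=top(W,m,.085,.11); print("handle",len(p),rect(p) if len(p)>3 else 0)
E
```

```text
scene carton_mid 0.85 1023 ((511.0926818847656, -430.6097412109375), (131.74574279785156, 63.52103042602539), 84.82471466064453) [0.08185642]
scene short_carton_mid 0.86 410 ((404.78717041015625, -277.2472839355469), (64.80009460449219, 82.4556884765625), 7.418509483337402) [0.08196009]
scene small_tote_mid 0.58 722 ((613.0487060546875, -281.247314453125), (124.13831329345703, 69.26765441894531), 88.92716217041016) [0.05503996]
scene jar_mid 0.95 320 ((508.9698486328125, -207.2196502685547), (46.11555099487305, 45.99148178100586), 17.433734893798828) [0.09199629]
deck 15273 ((574.7802734375, 164.05189514160156), (267.40277099609375, 450.94000244140625), 4.240861892700195)
rail 528 ((641.2838745117188, 27.593528747558594), (13.870241165161133, 157.68759155273438), 4.137547492980957)
guide 389 ((504.8498229980469, 6.987358093261719), (81.17754364013672, 127.3879165649414), 5.685586452484131)
handle 115 ((487.8553161621094, 17.658733367919922), (21.38178253173828, 21.56433868408203), 43.00425338745117)
side carton_mid 0.87 331 ((509.3404846191406, -431.0043640136719), (136.2530975341797
[... 214 characters left out ...]
 0.74 276 ((612.0317993164062, -280.6960754394531), (130.04489135742188, 66.95886993408203), 89.23757934570312) [0.0526794]
side jar_mid 0.89 224 ((507.4801025390625, -205.7508087158203), (47.1617317199707, 48.71333694458008), 49.820213317871094) [0.08886882]
deck 16902 ((575.748291015625, 128.4871826171875), (265.4105224609375, 382.8712158203125), 4.059375762939453)
rail 336 ((639.2549438476562, 29.949085235595703), (12.629081726074219, 158.17918395996094), 4.126574993133545)
guide 350 ((506.8996276855469, 19.66002655029297), (66.189453125, 148.61837768554688), 4.003763675689697)
handle 113 ((485.61187744140625, 20.221736907958984), (19.21156120300293, 23.60444450378418), 53.06721115112305)
```

```bash
python3 -m jog '[{"x":-10.78,"y":-4.1,"az":0.88},{"x":-10.78,"y":-4.1,"az":0.88},{"x":-10.78,"y":-4.1,"az":0.88},{"x":-10.78,"y":-4.1,"az":0.88},{"x":-10.78,"y":-4.1,"az":0.88},{"x":-10.78,"y":-4.1,"az":0.88},{"x":-10.78,"y":-4.1,"az":0.88},{"x":-10.78,"y":-4.1,"az":0.88},{"x":-10.78,"y":-4.1,"az":0.88},{"x":-10.78,"y":-4.1,"az":0.88}]'; python3 - <<'E'
from h import *
for n in("scene","side"):
    im,d=cams.get_image(n);W=cloud(n,im,d);cv2.imwrite(f"pics/{n}1.png",im)
    m=cams.outline_of(n,"lane")[0]["mask"]; p=top(W,m,.006,.018); print("deck",len(p),rect(p))
    m=cams.outline_of(n,"rail")[0]["mask"]; p=top(W,m,.040,.052); print("rail",len(p),rect(p))
    m=cams.outline_of(n,"guide_face")[0]["mask"]; p=top(W,m,.040,.052); print("guide",len(p),rect(p))
    p=top(W,m,.085,.11); print("handle",len(p),rect(p) if len(p)>3 else 0)
    O=np.array([.5905,.1200]);t=np.radians(4.12)
    q=W[...,:2]-O; lx=q[...,0]*np.cos(t)+q[...,1]*np.sin(t); ly=-q[...,0]*np.sin(t)+q[...,1]*np.cos(t); z=W[...,2]
    s=(z>.043)&(z<.05)&(ly>-.15)&(ly<-.03)&(lx>-.1)&(lx<.07)
    h,e=np.histogram(lx[s]*1000,bins=np.arange(-100,70,2)); print([(int(a),int(b)) for a,b in zip(e,h) if b>3])
E
```

```text
deck 15245 ((574.148193359375, 164.10484313964844), (266.7764587402344, 450.7713317871094), 4.0638427734375)
rail 523 ((641.2587890625, 27.009185791015625), (14.05460262298584, 156.7650604248047), 4.191928863525391)
guide 373 ((498.1491394042969, 12.931465148925781), (122.3158950805664, 107.52010345458984), 84.32744598388672)
handle 110 ((488.6632080078125, 17.458253860473633), (20.79348373413086, 22.825603485107422), 47.41126251220703)
[(-70, 8), (-68, 27), (-66, 29), (-64, 29), (-62, 33), (-60, 38), (-58, 80), (-56, 13), (36, 7), (38, 32), (40, 47), (42, 51), (44, 39), (46, 60), (48, 91), (50, 14)]
deck 16769 ((576.0491943359375, 128.3372802734375), (265.91259765625, 382.1337890625), 4.06138277053833)
rail 336 ((639.4650268554688, 30.12004852294922), (12.632116317749023, 160.05235290527344), 3.7998433113098145)
guide 348 ((506.84210205078125, 19.724105834960938), (66.06865692138672, 150.0321502685547), 4.350919723510742)
handle 114 ((485.11492919921875, 20.048110961914062), (20.187707901000977, 21.85683250427246), 39.91779708862305)
[(-70, 32), (-68, 41), (-66, 41), (-64, 37), (-62, 42), (-60, 36), (-58, 5), (36, 35), (38, 37), (40, 42), (42, 32), (44, 42), (46, 35), (48, 6)]schema error: expected keys x, y, z, ax, ay, az, grip
```

```bash
python3 -m jog '[{"x":-10.78,"y":-4.1,"z":0,"ax":0,"ay":0,"az":0.88,"grip":0},{"x":-10.78,"y":-4.1,"z":0,"ax":0,"ay":0,"az":0.88,"grip":0},{"x":-10.78,"y":-4.1,"z":0,"ax":0,"ay":0,"az":0.88,"grip":0},{"x":-10.78,"y":-4.1,"z":0,"ax":0,"ay":0,"az":0.88,"grip":0},{"x":-10.78,"y":-4.1,"z":0,"ax":0,"ay":0,"az":0.88,"grip":0},{"x":-10.78,"y":-4.1,"z":0,"ax":0,"ay":0,"az":0.88,"grip":0},{"x":-10.78,"y":-4.1,"z":0,"ax":0,"ay":0,"az":0.88,"grip":0},{"x":-10.78,"y":-4.1,"z":0,"ax":0,"ay":0,"az":0.88,"grip":0},{"x":-10.78,"y":-4.1,"z":0,"ax":0,"ay":0,"az":0.88,"grip":0},{"x":-10.78,"y":-4.1,"z":0,"ax":0,"ay":0,"az":0.88,"grip":0}]'
```

```text
t: 3.13
tool_pos: [0.5258, -0.3912, 0.2247]
orientation: [3.141, 0.0, 1.479]
force: [0.1, 0.4, 0.2]
width: 0.094
```

```bash
python3 -m jog '[{"x":-1.03,"y":-0.3,"z":0,"ax":0,"ay":0,"az":0,"grip":0},{"x":-1.03,"y":-0.3,"z":0,"ax":0,"ay":0,"az":0,"grip":0},{"x":-1.03,"y":-0.3,"z":0.8,"ax":0,"ay":0,"az":0,"grip":0},{"x":-1.03,"y":-0.3,"z":1.6,"ax":0,"ay":0,"az":0,"grip":0},{"x":-1.03,"y":-0.3,"z":2.3,"ax":0,"ay":0,"az":0,"grip":0},{"x":-1.03,"y":-0.3,"z":2.3,"ax":0,"ay":0,"az":0,"grip":0}]'; python3 - <<'E'
from h import *
s=manip.observe();print(s["tool_pos"],s["orientation"])
im,d=cams.get_image("wrist"); cv2.imwrite("pics/w1.png",im)
c=cams.camera_info("wrist");print(c)
for k in ("scene","side"):
    im,d=cams.get_image(k);cv2.imwrite(f"pics/{k}2.png",im)
E
```

```text
t: 3.63
tool_pos: [0.5079, -0.4292, 0.1274]
orientation: [-3.136, -0.004, 1.479]
force: [-0.5, 0.7, 0.2]
width: 0.0937
[ 0.50793417 -0.42920012  0.12741517] [-3.13558489 -0.00353879  1.47892818]
{'fov_y': 65.70646984690485, 'cx': 258.7911824473572, 'cy': 198.0343272417734, 'mount': array([[-9.00328416e-04, -9.58019199e-01, -2.86702640e-01,
         8.34920896e-02],
       [ 9.99999291e-01, -1.08593175e-03,  4.88365524e-04,
        -1.25338033e-03],
       [-7.79203047e-04, -2.86701997e-01,  9.58019498e-01,
        -1.60074999e-01],
       [ 0.00000000e+00,  0.00000000e+00,  0.00000000e+00,
         1.00000000e+00]])}
```

View pics/w1.png

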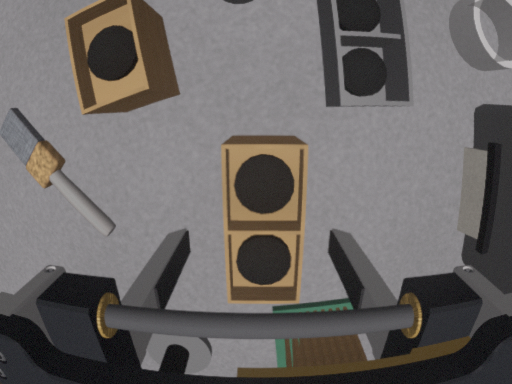

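View pics/scene2.png

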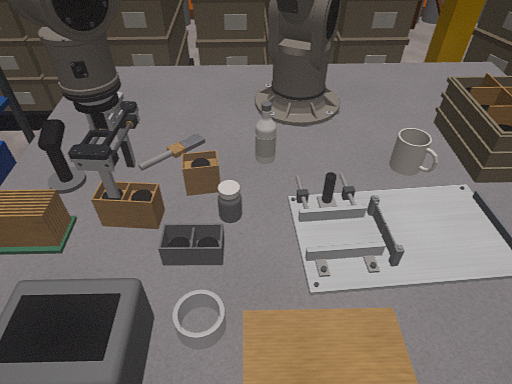

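Wrist view: the carton (cols 222–306) is centred between the fingers. I'll check how high the scanner and green-base box stand under the gripper body.

```bash
python3 - <<'E'
from h import *
im,d=cams.get_image("scene");W=cloud("scene",im,d)
for nm,(r0,r1,c0,c1) in dict(scanner=(115,190,40,85),green=(190,250,0,75)).items():
    p=W[r0:r1,c0:c1].reshape(-1,3);p=p[p[:,2]>.07]
    print(nm,np.nanpercentile(p,[2,98],axis=0).round(3))
im,d=cams.get_image("side");W=cloud("side",im,d)
p=W[75,260:360];print(np.nanmax(p[:,2]))
E
```

```text
scanner [[ 0.336 -0.644  0.074]
 [ 0.597 -0.444  0.259]]
green [[ 0.524 -0.671  0.072]
 [ 0.598 -0.567  0.109]]
0.25912886859598844
```

```bash
python3 - <<'E'
from h import *
im,d=cams.get_image("scene");W=cloud("scene",im,d)
for u,v in((52,128),(55,140),(60,150),(58,165),(68,178),(45,150)):print(u,v,W[v,u].round(3))
E
```

```text
52 128 [ 0.361 -0.619  0.153]
55 140 [ 0.384 -0.61   0.135]
60 150 [ 0.379 -0.612  0.103]
58 165 [ 0.397 -0.622  0.071]
68 178 [ 0.393 -0.616  0.026]
45 150 [ 0.389 -0.641  0.11 ]
```

```bash
python3 -m jog '[{"x":-0.05,"y":0.05,"z":0.8,"ax":0,"ay":0,"az":0,"grip":0},{"x":-0.05,"y":0.05,"z":1.4,"ax":0,"ay":0,"az":0,"grip":0},{"x":-0.05,"y":0.05,"z":1.62,"ax":0,"ay":0,"az":0,"grip":0},{"x":-0.05,"y":0.05,"z":1.62,"ax":0,"ay":0,"az":0,"grip":0},{"x":-0.05,"y":0.05,"z":1.62,"ax":0,"ay":0,"az":0,"grip":0},{"x":-0.05,"y":0.05,"z":1.62,"ax":0,"ay":0,"az":0,"grip":200},{"x":-0.05,"y":0.05,"z":1.62,"ax":0,"ay":0,"az":0,"grip":200},{"x":-0.05,"y":0.05,"z":1.62,"ax":0,"ay":0,"az":0,"grip":200},{"x":-0.05,"y":0.05,"z":1.62,"ax":0,"ay":0,"az":0,"grip":200},{"x":-0.05,"y":0.05,"z":1.62,"ax":0,"ay":0,"az":0,"grip":200}]' 20
```

```text
t: 4.77
tool_pos: [0.5131, -0.4342, 0.0706]
orientation: [3.138, 0.002, 1.479]
force: [-5.8, 0.8, 4.2]
width: 0.0642
```

```bash
python3 -m jog '[{"x":0,"y":0,"z":0.15,"ax":0,"ay":0,"az":0,"grip":220},{"x":0,"y":0,"z":0.15,"ax":0,"ay":0,"az":0,"grip":220},{"x":0,"y":0,"z":0.15,"ax":0,"ay":0,"az":0,"grip":220}]' 20
```

```text
t: 5.02
tool_pos: [0.5132, -0.435, 0.0652]
orientation: [3.137, 0.003, 1.479]
force: [-2.4, -0.4, 10.1]
width: 0.0597
```

```bash
python3 -m jog '[{"x":0,"y":0,"z":-0.5,"ax":0,"ay":0,"az":0,"grip":220},{"x":0,"y":0,"z":-1.2,"ax":0,"ay":0,"az":0,"grip":220},{"x":0,"y":0,"z":-2,"ax":0,"ay":0,"az":0,"grip":220},{"x":0,"y":0,"z":-2.8,"ax":0,"ay":0,"az":0,"grip":220},{"x":0,"y":0,"z":-3.4,"ax":0,"ay":0,"az":0,"grip":220},{"x":0,"y":0,"z":-3.4,"ax":0,"ay":0,"az":0,"grip":220},{"x":0,"y":0,"z":-3.4,"ax":0,"ay":0,"az":0,"grip":220}]'
python3 - <<'E'
from h import *
im,d=cams.get_image("wrist"); cv2.imwrite("pics/w2.png",im)
im,d=cams.get_image("side"); cv2.imwrite("pics/side3.png",im)
print(manip.observe()["tool_pos"])
E
```

```text
t: 5.6
tool_pos: [0.5131, -0.4348, 0.2021]
orientation: [3.135, 0.004, 1.479]
force: [-0.6, -0.4, -2.7]
width: 0.0597
[ 0.5122532  -0.43402353  0.1998738 ]
```

View pics/side3.png

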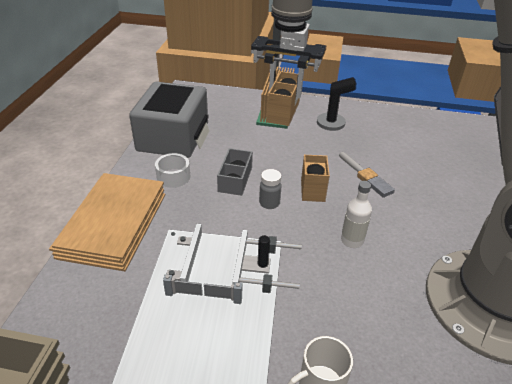

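View pics/w2.png

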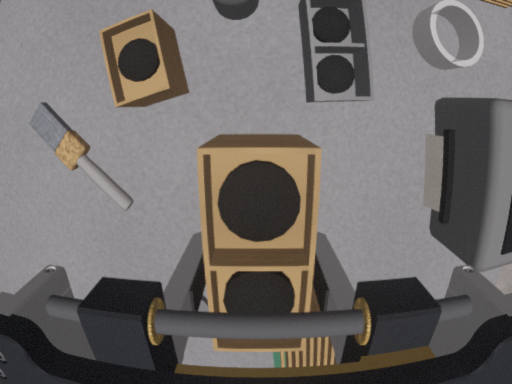

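```bash
python3 -m jog '[{"x":1,"y":0.07,"z":0,"ax":0,"ay":0,"az":-0.1,"grip":220},{"x":2,"y":0.15,"z":0,"ax":0,"ay":0,"az":-0.3,"grip":220},{"x":3,"y":0.23,"z":0,"ax":0,"ay":0,"az":-0.45,"grip":220},{"x":4,"y":0.31,"z":0,"ax":0,"ay":0,"az":-0.6,"grip":220},{"x":5,"y":0.4,"z":0,"ax":0,"ay":0,"az":-0.75,"grip":220},{"x":6,"y":0.5,"z":0,"ax":0,"ay":0,"az":-0.9,"grip":220},{"x":7,"y":0.6,"z":0,"ax":0,"ay":0,"az":-1.1,"grip":220},{"x":8,"y":0.7,"z":0,"ax":0,"ay":0,"az":-1.3,"grip":220},{"x":9,"y":0.75,"z":0,"ax":0,"ay":0,"az":-1.5,"grip":220},{"x":10,"y":0.8,"z":0,"ax":0,"ay":0,"az":-1.57,"grip":220}]'
```

```text
t: 6.53
tool_pos: [0.5801, -0.0366, 0.1976]
orientation: [3.141, 0.002, 1.645]
force: [1.2, -0.7, -2.3]
width: 0.0601
```

```bash
python3 -m jog '[{"x":1.17,"y":0.28,"z":0,"ax":0,"ay":0,"az":0,"grip":220},{"x":1.17,"y":0.28,"z":0,"ax":0,"ay":0,"az":0,"grip":220},{"x":1.17,"y":0.28,"z":0,"ax":0,"ay":0,"az":0,"grip":220},{"x":1.17,"y":0.28,"z":0.5,"ax":0,"ay":0,"az":0,"grip":220},{"x":1.17,"y":0.28,"z":1,"ax":0,"ay":0,"az":0,"grip":220},{"x":1.17,"y":0.28,"z":1.5,"ax":0,"ay":0,"az":0,"grip":220},{"x":1.17,"y":0.28,"z":1.5,"ax":0,"ay":0,"az":0,"grip":220}]'
python3 - <<'E'
from h import *
print(manip.observe()["tool_pos"],manip.observe()["orientation"])
im,d=cams.get_image("wrist"); cv2.imwrite("pics/w3.png",im)
im,d=cams.get_image("side"); cv2.imwrite("pics/side4.png",im)
E
```

```text
t: 7.12
tool_pos: [0.5851, 0.0095, 0.133]
orientation: [-3.135, 0.003, 1.644]
force: [-0.4, 0.5, -2.7]
width: 0.0599
[0.58506596 0.00953946 0.1329776 ] [-3.13477580e+00  2.73907682e-03  1.64374648e+00]
```

View pics/side4.png

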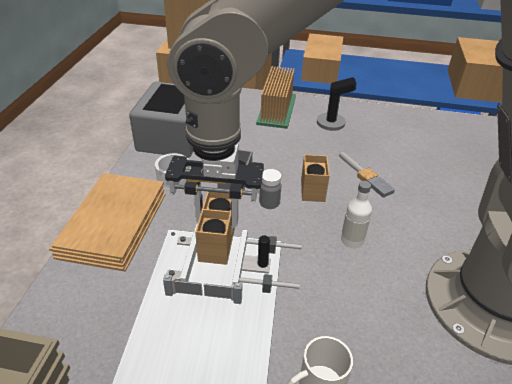

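View pics/w3.png

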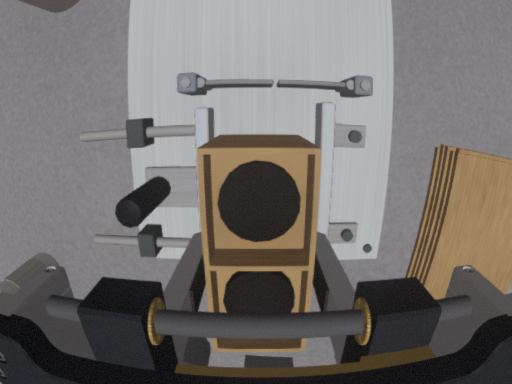

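The carton hangs squarely between guide and rail: wrist cols 200–318, with the guide bar at 204 and the rail at 326. I'll lower it and check.

```bash
python3 -m jog '[{"x":0.04,"y":0.07,"z":0.4,"ax":0,"ay":0,"az":0,"grip":220},{"x":0.04,"y":0.07,"z":0.8,"ax":0,"ay":0,"az":0,"grip":220},{"x":0.04,"y":0.07,"z":1.1,"ax":0,"ay":0,"az":0,"grip":220},{"x":0.04,"y":0.07,"z":1.25,"ax":0,"ay":0,"az":0,"grip":220},{"x":0.04,"y":0.07,"z":1.36,"ax":0,"ay":0,"az":0,"grip":220},{"x":0.04,"y":0.07,"z":1.36,"ax":0,"ay":0,"az":0,"grip":220},{"x":0.04,"y":0.07,"z":1.36,"ax":0,"ay":0,"az":0,"grip":220}]'
```

```text
t: 7.8
tool_pos: [0.59, 0.0115, 0.0828]
orientation: [-3.14, 0.002, 1.644]
force: [-0.8, -0.4, -1.9]
width: 0.0597
```

```bash
python3 -m jog '[{"x":0,"y":-0.02,"z":0.08,"ax":0,"ay":0,"az":0,"grip":220},{"x":0,"y":-0.02,"z":0.12,"ax":0,"ay":0,"az":0,"grip":220},{"x":0,"y":-0.02,"z":0.12,"ax":0,"ay":0,"az":0,"grip":220},{"x":0,"y":-0.02,"z":0.12,"ax":0,"ay":0,"az":0,"grip":220}]'
```

```text
t: 8.13
tool_pos: [0.5892, 0.0114, 0.0782]
orientation: [-3.14, 0.002, 1.644]
force: [0.2, 0.8, -2.0]
width: 0.0598
```

```bash
python3 -m jog '[{"x":0,"y":0,"z":0.05,"ax":0,"ay":0,"az":0,"grip":220},{"x":0,"y":0,"z":0.08,"ax":0,"ay":0,"az":0,"grip":220},{"x":0,"y":0,"z":0.08,"ax":0,"ay":0,"az":0,"grip":220},{"x":0,"y":0,"z":0.08,"ax":0,"ay":0,"az":0,"grip":220}]'
```

```text
t: 8.47
tool_pos: [0.5893, 0.0112, 0.0762]
orientation: [-3.14, 0.002, 1.643]
force: [-8.9, -1.5, 19.8]
width: 0.0598
```

```bash
python3 -m jog '[{"x":0,"y":0,"z":-0.02,"ax":0,"ay":0,"az":0,"grip":200},{"x":0,"y":0,"z":-0.02,"ax":0,"ay":0,"az":0,"grip":0},{"x":0,"y":0,"z":-0.02,"ax":0,"ay":0,"az":0,"grip":0},{"x":0,"y":0,"z":-0.02,"ax":0,"ay":0,"az":0,"grip":0},{"x":0,"y":0,"z":-0.02,"ax":0,"ay":0,"az":0,"grip":0},{"x":0,"y":0,"z":-0.02,"ax":0,"ay":0,"az":0,"grip":0},{"x":0,"y":0,"z":-0.6,"ax":0,"ay":0,"az":0,"grip":0},{"x":0,"y":0,"z":-1.4,"ax":0,"ay":0,"az":0,"grip":0},{"x":0,"y":0,"z":-2.2,"ax":0,"ay":0,"az":0,"grip":0},{"x":0,"y":0,"z":-2.5,"ax":0,"ay":0,"az":0,"grip":0}]'
cat >> h.py <<'E'
O=np.array([.5905,.1200]);T=np.radians(4.12)
def lane(P):
    q=P[...,:2]-O; return np.stack([q[...,0]*np.cos(T)+q[...,1]*np.sin(T),-q[...,0]*np.sin(T)+q[...,1]*np.cos(T)],-1)
def look(tag):
    print(manip.observe()["tool_pos"],manip.observe()["orientation"],manip.observe()["t"])
    for n in("scene","side"):
        im,d=cams.get_image(n);W=cloud(n,im,d);cv2.imwrite(f"pics/{n}_{tag}.png",im)
        L=lane(W);z=W[...,2]
        for r in cams.outline_of(n,"carton_mid")[:1]:
            m=r["mask"]&(z>.085)&(z<.105)
            if m.sum()>20: print(n,"carton lane",r["p"],m.sum(),cv2.minAreaRect((L[m]*1000).astype(np.float32)))
        s=(z>.043)&(z<.05)&(L[...,1]>-.15)&(L[...,1]<-.03)
        for nm,a,b in(("guide",-.1,-.02),("rail",.03,.06)):
            x=L[...,0][s]*1000; x=x[(x>a*1000)&(x<b*1000)]
            h,e=np.histogram(x,bins=np.arange(-100,70,2)); print(n,nm,[(int(i),int(j)) for i,j in zip(e,h) if j>4])
        s=(z>.09)&(z<.11)&(L[...,0]<-.05)&(L[...,0]>-.15)&(abs(L[...,1]+.095)<.03)
        if s.sum()>5: print(n,"handle lane",s.sum(),(L[s].min(0)+L[s].max(0))*500,"world",(W[s].min(0)+W[s].max(0))*500)
E
python3 -c "
from h import *
look('a')"
```

```text
t: 9.3
tool_pos: [0.5909, 0.0116, 0.1803]
orientation: [3.139, 0.002, 1.643]
force: [0.8, 0.1, 1.0]
width: 0.0938
[0.59093326 0.01155858 0.18028426] [3.13866270e+00 2.21966010e-03 1.64305415e+00] 9.3
scene carton lane 0.8 1377 ((-9.29580307006836, -104.40625762939453), (63.79750442504883, 130.8385009765625), 0.017223099246621132)
scene guide [(-100, 5)]
scene rail [(38, 42), (40, 46), (42, 39), (44, 53), (46, 55), (48, 94), (50, 16)]
scene handle lane 96 [-110.09457558  -95.0519714 ] world [487.49372775  17.44158306  97.70430188]
side carton lane 0.77 1014 ((-10.180023193359375, -105.15451049804688), (60.47130584716797, 135.24107360839844), 0.05881037190556526)
side guide [(-70, 34), (-68, 38), (-66, 42), (-64, 38), (-62, 39), (-60, 39), (-58, 7), (-42, 21)]
side rail [(36, 36), (38, 36), (40, 34), (42, 44), (44, 35), (46, 39)]
side handle lane 103 [-112.06359747  -95.24924361] world [485.42485577  17.11596095  96.07322597]
```

```bash
python3 -m jog '[{"x":0.1,"y":-0.5,"z":0,"ax":0,"ay":0,"az":1,"grip":0},{"x":0.2,"y":-1,"z":0,"ax":0,"ay":0,"az":2,"grip":0},{"x":0.3,"y":-1.5,"z":0,"ax":0,"ay":0,"az":3,"grip":0},{"x":0.33,"y":-2,"z":0,"ax":0,"ay":0,"az":4,"grip":0},{"x":0.33,"y":-2.59,"z":0,"ax":0,"ay":0,"az":5,"grip":0},{"x":0.33,"y":-2.59,"z":0,"ax":0,"ay":0,"az":6,"grip":0},{"x":0.33,"y":-2.59,"z":0,"ax":0,"ay":0,"az":7,"grip":0},{"x":0.33,"y":-2.59,"z":0,"ax":0,"ay":0,"az":8,"grip":0},{"x":0.33,"y":-2.59,"z":0,"ax":0,"ay":0,"az":9,"grip":0},{"x":0.33,"y":-2.59,"z":0,"ax":0,"ay":0,"az":10,"grip":0}]'; python3 -m jog '[{"x":0,"y":0,"z":0,"ax":0,"ay":0,"az":1,"grip":0},{"x":0,"y":0,"z":0,"ax":0,"ay":0,"az":2,"grip":0},{"x":0,"y":0,"z":0,"ax":0,"ay":0,"az":3,"grip":0},{"x":0,"y":0,"z":0,"ax":0,"ay":0,"az":4,"grip":0},{"x":0,"y":0,"z":0,"ax":0,"ay":0,"az":5,"grip":0},{"x":0,"y":0,"z":0,"ax":0,"ay":0,"az":5,"grip":0}]'; python3 -c "
from h import *
print(manip.observe()['joint_pos'])
im,d=cams.get_image('wrist'); cv2.imwrite('pics/w4.png',im)
look('b')"
```

```text
t: 10.33
tool_pos: [0.484, 0.017, 0.1744]
orientation: [3.141, 0.005, 0.591]
force: [0.7, -0.2, -0.3]
width: 0.0939
t: 10.83
tool_pos: [0.4832, 0.0169, 0.173]
orientation: [3.138, 0.006, 0.062]
force: [0.2, 0.2, -0.3]
width: 0.0941
[-0.37935412  0.17524712  0.23359381  2.08539606 -0.04786513  0.89269871
 -1.62755859]
[0.48329395 0.0170339  0.17319228] [3.13808283 0.00602915 0.06920282] 10.8833
scene carton lane 0.7 1446 ((-9.014202117919922, -104.35865020751953), (131.1286163330078, 64.30924224853516), 89.82255554199219)
scene guide []
scene rail [(36, 5), (38, 37), (40, 48), (42, 43), (44, 47), (46, 61), (48, 90), (50, 16)]
scene handle lane 96 [-109.50810847  -95.17715393] world [488.11067022  17.17577548  98.04748838]
side carton lane 0.78 1010 ((-10.209774017333984, -104.72667694091797), (134.96145629882812, 60.55265426635742), 89.91804504394531)
side guide [(-70, 34), (-68, 36), (-66, 37), (-64, 41), (-62, 39), (-60, 35), (-58, 7), (-42, 19)]
side rail [(36, 33), (38, 40), (40, 41), (42, 37), (44, 44), (46, 31), (48, 6)]
side handle lane 83 [-112.0687099   -89.74277433] world [485.42099514  22.31786941  96.54562219]
```

View pics/w4.png

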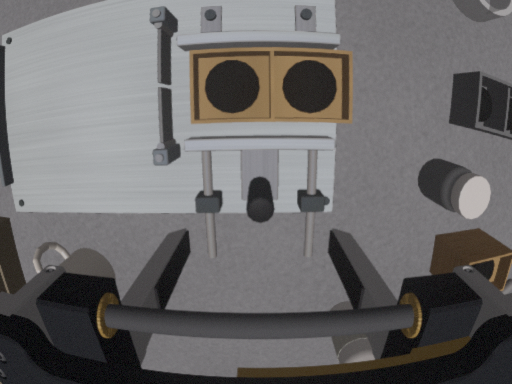

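```bash
python3 - <<'E'
from h import *
im,d=cams.get_image("scene");W=cloud("scene",im,d)
for nm,(r0,r1,c0,c1) in dict(bottle=(108,160,256,275),mug=(135,172,396,432)).items():
    p=W[r0:r1,c0:c1].reshape(-1,3);p=p[p[:,2]>.02]
    print(nm,np.nanpercentile(p,[3,97],axis=0).round(3))
print(manip.observe()["tool_pos"])
E
```

```text
bottle [[ 0.299 -0.142  0.024]
 [ 0.325 -0.097  0.159]]
mug [[0.304 0.216 0.023]
 [0.382 0.29  0.097]]
[0.48385803 0.01697692 0.17411851]
```

```bash
python3 -m jog '[{"x":0.07,"y":0,"z":0.6,"ax":0,"ay":0,"az":0,"grip":100},{"x":0.07,"y":0,"z":1.2,"ax":0,"ay":0,"az":0,"grip":100},{"x":0.07,"y":0,"z":1.8,"ax":0,"ay":0,"az":0,"grip":100},{"x":0.07,"y":0,"z":2.25,"ax":0,"ay":0,"az":0,"grip":100},{"x":0.07,"y":0,"z":2.25,"ax":0,"ay":0,"az":0,"grip":100},{"x":0.07,"y":0,"z":2.25,"ax":0,"ay":0,"az":0,"grip":100}]' 15; python3 -c "
from h import *
look('c')
im,d=cams.get_image('wrist'); cv2.imwrite('pics/w5.png',im)"
```

```text
t: 11.63
tool_pos: [0.4858, 0.0167, 0.0838]
orientation: [3.138, 0.006, 0.07]
force: [0.4, 0.3, -0.3]
width: 0.0585
[0.48581576 0.01667289 0.08381679] [3.13817762 0.00621296 0.07018058] 11.6333
scene carton lane 0.84 1428 ((-9.012334823608398, -105.02253723144531), (63.12783432006836, 130.16195678710938), 0.20784533023834229)
scene guide [(-100, 5)]
scene rail [(36, 6), (38, 33), (40, 41), (42, 50), (44, 52), (46, 53), (48, 100), (50, 14)]
scene handle lane 103 [-111.17115257  -94.81159262] world [486.48758065  17.8820186   98.03869466]
side carton lane 0.58 1024 ((-10.038156509399414, -104.92446899414062), (60.91831970214844, 134.81895446777344), 0.1829575002193451)
side guide [(-70, 24), (-68, 32), (-66, 33), (-64, 30), (-62, 34), (-60, 40), (-58, 5), (-42, 17), (-40, 5)]
side rail [(36, 32), (38, 39), (40, 45), (42, 37), (44, 38), (46, 36), (48, 6)]
```

View pics/w5.png

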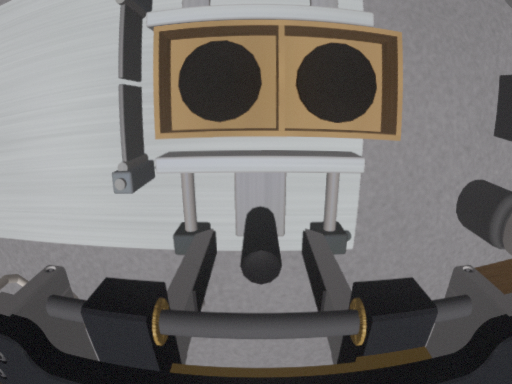

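View pics/side_c.png

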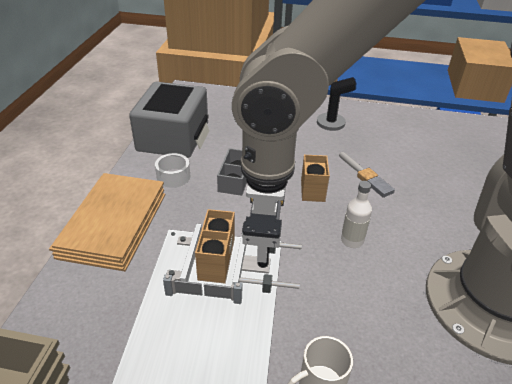

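```bash
python3 -m jog '[{"x":0.02,"y":0,"z":0,"ax":0,"ay":0,"az":0,"grip":230},{"x":0.02,"y":0,"z":0,"ax":0,"ay":0,"az":0,"grip":230},{"x":0.02,"y":0,"z":0,"ax":0,"ay":0,"az":0,"grip":230},{"x":0.02,"y":0,"z":0,"ax":0,"ay":0,"az":0,"grip":230},{"x":0.02,"y":0,"z":0,"ax":0,"ay":0,"az":0,"grip":230},{"x":0.02,"y":0,"z":0,"ax":0,"ay":0,"az":0,"grip":230},{"x":0.02,"y":0,"z":0,"ax":0,"ay":0,"az":0,"grip":230}]' 15
```

```text
t: 12.47
tool_pos: [0.4878, 0.0161, 0.0852]
orientation: [3.138, 0.003, 0.069]
force: [-0.0, -6.3, 2.3]
width: 0.0238
```

```bash
python3 -m jog '[{"x":0.07,"y":0.02,"z":0,"ax":0,"ay":0,"az":0,"grip":230},{"x":0.14,"y":0.02,"z":0,"ax":0,"ay":0,"az":0,"grip":230},{"x":0.21,"y":0.02,"z":0,"ax":0,"ay":0,"az":0,"grip":230},{"x":0.28,"y":0.02,"z":0,"ax":0,"ay":0,"az":0,"grip":230},{"x":0.35,"y":0.02,"z":0,"ax":0,"ay":0,"az":0,"grip":230},{"x":0.4,"y":0.02,"z":0,"ax":0,"ay":0,"az":0,"grip":230}]'; python3 -m jog '[{"x":0.06,"y":0.01,"z":0,"ax":0,"ay":0,"az":0,"grip":230},{"x":0.12,"y":0.01,"z":0,"ax":0,"ay":0,"az":0,"grip":230},{"x":0.18,"y":0.01,"z":0,"ax":0,"ay":0,"az":0,"grip":230},{"x":0.24,"y":0.01,"z":0,"ax":0,"ay":0,"az":0,"grip":230},{"x":0.27,"y":0.01,"z":0,"ax":0,"ay":0,"az":0,"grip":230}]'; python3 -c "
from h import *
look('d')"
```

```text
t: 12.97
tool_pos: [0.5037, 0.0171, 0.0852]
orientation: [3.139, 0.003, 0.07]
force: [-3.7, 4.0, 5.6]
width: 0.0237
t: 13.38
tool_pos: [0.5143, 0.0179, 0.0852]
orientation: [3.139, 0.004, 0.07]
force: [-5.8, 2.7, 7.0]
width: 0.0236
[0.51425402 0.01785188 0.0852021 ] [3.13914309 0.0043141  0.06986444] 13.3833
scene carton lane 0.93 1423 ((0.11094284057617188, -105.27122497558594), (62.42288589477539, 129.8059844970703), 0.2012685239315033)
scene guide []
scene rail [(30, 27), (36, 5), (38, 35), (40, 48), (42, 44), (44, 47), (46, 66), (48, 86), (50, 21)]
scene handle lane 204 [-83.86631666 -94.70989076] world [514.02967279  19.73519682 100.10471877]
side carton lane 0.69 994 ((-0.9208946228027344, -104.52985382080078), (60.909568786621094, 135.54766845703125), 0.0032592369243502617)
side guide [(-98, 5), (-44, 23), (-42, 31), (-40, 33), (-38, 31), (-36, 29), (-34, 35), (-32, 23)]
side rail [(36, 10), (38, 19), (40, 17), (42, 28), (44, 42), (46, 32), (48, 6)]
side handle lane 42 [-85.28875436 -73.53464199] world [510.90979771  40.29175827  97.75674282]
```

```bash
python3 -m jog '[{"x":0.04,"y":0,"z":0,"ax":0,"ay":0,"az":0,"grip":230},{"x":0.08,"y":0,"z":0,"ax":0,"ay":0,"az":0,"grip":230},{"x":0.11,"y":0,"z":0,"ax":0,"ay":0,"az":0,"grip":230},{"x":0.13,"y":0,"z":0,"ax":0,"ay":0,"az":0,"grip":230},{"x":0.13,"y":0,"z":0,"ax":0,"ay":0,"az":0,"grip":230}]'; python3 -m jog '[{"x":0.02,"y":0,"z":0,"ax":0,"ay":0,"az":0,"grip":230},{"x":0.03,"y":0,"z":0,"ax":0,"ay":0,"az":0,"grip":230},{"x":0.03,"y":0,"z":0,"ax":0,"ay":0,"az":0,"grip":230}]'
```

```text
t: 14.0
tool_pos: [0.5193, 0.0182, 0.0852]
orientation: [3.139, 0.005, 0.07]
force: [-4.4, 0.1, 7.1]
width: 0.0236
t: 14.25
tool_pos: [0.52, 0.0183, 0.0852]
orientation: [3.139, 0.006, 0.07]
force: [-5.2, -0.2, 7.9]
width: 0.0236
```

```bash
python3 -m jog '[{"x":0.03,"y":0,"z":0,"ax":0,"ay":0,"az":0,"grip":230},{"x":0.03,"y":0,"z":0,"ax":0,"ay":0,"az":0,"grip":230},{"x":0.03,"y":0,"z":0,"ax":0,"ay":0,"az":0,"grip":230}]'; python3 -m jog '[{"x":0.03,"y":0,"z":0,"ax":0,"ay":0,"az":0,"grip":230},{"x":0.03,"y":0,"z":0,"ax":0,"ay":0,"az":0,"grip":230},{"x":0.03,"y":0,"z":0,"ax":0,"ay":0,"az":0,"grip":230}]'
```

```text
t: 14.5
tool_pos: [0.5209, 0.0184, 0.0852]
orientation: [3.139, 0.007, 0.07]
force: [-5.2, 0.3, 5.2]
width: 0.0233
t: 14.75
tool_pos: [0.5217, 0.0184, 0.0852]
orientation: [3.139, 0.008, 0.07]
force: [-4.1, -0.8, 6.8]
width: 0.0239
```

```bash
python3 -m jog '[{"x":0.03,"y":0,"z":0,"ax":0,"ay":0,"az":0,"grip":230},{"x":0.03,"y":0,"z":0,"ax":0,"ay":0,"az":0,"grip":230},{"x":0.03,"y":0,"z":0,"ax":0,"ay":0,"az":0,"grip":230}]'; python3 -c "
from h import *
look('e')"
```

```text
t: 15.0
tool_pos: [0.522, 0.0184, 0.0852]
orientation: [3.14, 0.01, 0.07]
force: [-7.9, 0.6, 9.9]
width: 0.0239
[0.52204882 0.01842109 0.0851884 ] [3.13954576 0.00961059 0.06988555] 15.0
scene carton lane 0.67 1499 ((8.221406936645508, -104.8962173461914), (130.8887176513672, 62.22042465209961), 89.41029357910156)
scene guide []
scene rail [(34, 5), (36, 55), (38, 39), (40, 49), (42, 42), (44, 54), (46, 45), (48, 94), (50, 12)]
scene handle lane 199 [-75.28010898 -94.78910684] world [522.68767378  20.40223467  99.9352225 ]
side carton lane 0.78 947 ((6.365137100219727, -104.9081802368164), (133.5854949951172, 60.205684661865234), 89.73136138916016)
side guide [(-36, 24), (-34, 34), (-32, 33), (-30, 33), (-28, 29), (-26, 34), (-24, 23)]
side rail [(36, 6), (38, 8), (40, 8), (42, 13), (44, 11), (46, 12)]
side handle lane 44 [-77.27865645 -72.7124578 ] world [518.78989532  41.39257423  97.27506582]
```

```bash
python3 -m jog '[{"x":0.03,"y":0,"z":0,"ax":0,"ay":0,"az":0,"grip":230},{"x":0.03,"y":0,"z":0,"ax":0,"ay":0,"az":0,"grip":230},{"x":0.03,"y":0,"z":0,"ax":0,"ay":0,"az":0,"grip":230}]'
```

```text
t: 15.45
tool_pos: [0.5221, 0.0184, 0.0851]
orientation: [3.14, 0.012, 0.07]
force: [-9.6, -0.4, 11.2]
width: 0.0237
```

```bash
python3 -m jog '[{"x":0.05,"y":0,"z":0,"ax":0,"ay":0,"az":0,"grip":230},{"x":0.05,"y":0,"z":0,"ax":0,"ay":0,"az":0,"grip":230},{"x":0.05,"y":0,"z":0,"ax":0,"ay":0,"az":0,"grip":230}]'
```

```text
t: 15.7
tool_pos: [0.5225, 0.0184, 0.085]
orientation: [3.14, 0.015, 0.07]
force: [-11.8, -0.4, 14.4]
width: 0.0234
```

```bash
python3 -m jog '[{"x":0.06,"y":0,"z":0,"ax":0,"ay":0,"az":0,"grip":230},{"x":0.06,"y":0,"z":0,"ax":0,"ay":0,"az":0,"grip":230},{"x":0.06,"y":0,"z":0,"ax":0,"ay":0,"az":0,"grip":230},{"x":0.06,"y":0,"z":0,"ax":0,"ay":0,"az":0,"grip":230}]'; python3 -c "
from h import *
look('f')
print(manip.observe()['force'])"
```

```text
t: 16.03
tool_pos: [0.523, 0.0185, 0.0848]
orientation: [3.14, 0.019, 0.07]
force: [-13.1, -0.5, 15.7]
width: 0.0234
[0.52296085 0.01850199 0.0848358 ] [3.14015707 0.01929677 0.06962692] 16.0333
scene carton lane 0.59 1512 ((8.184425354003906, -104.6292953491211), (130.89315795898438, 63.01124572753906), 89.89444732666016)
scene guide []
scene rail [(34, 7), (36, 48), (38, 34), (40, 48), (42, 49), (44, 50), (46, 46), (48, 100), (50, 18)]
scene handle lane 203 [-74.96627743 -94.80469758] world [523.33455068  20.20569521 100.00430841]
side carton lane 0.88 949 ((6.844388961791992, -105.25382232666016), (60.835838317871094, 133.92601013183594), 0.3594324588775635)
side guide [(-36, 23), (-34, 33), (-32, 34), (-30, 35), (-28, 29), (-26, 33), (-24, 24)]
side rail [(38, 5), (40, 9), (42, 10), (44, 16), (46, 10)]
side handle lane 49 [-75.71927515 -71.04807364] world [520.11097017  43.11909542  97.57532371]
[-14.35529058  -0.05636752  15.36853054]
```

```bash
python3 -m jog '[{"x":-0.06,"y":0,"z":0,"ax":0,"ay":0,"az":0,"grip":230},{"x":-0.12,"y":0,"z":0,"ax":0,"ay":0,"az":0,"grip":230},{"x":-0.18,"y":0,"z":0,"ax":0,"ay":0,"az":0,"grip":230},{"x":-0.22,"y":0,"z":0,"ax":0,"ay":0,"az":0,"grip":230},{"x":-0.24,"y":0,"z":0,"ax":0,"ay":0,"az":0,"grip":230},{"x":-0.24,"y":0,"z":0,"ax":0,"ay":0,"az":0,"grip":230}]'; python3 -c "
from h import *
look('g')
print(manip.observe()['force'])"
```

```text
t: 16.73
tool_pos: [0.5132, 0.0178, 0.085]
orientation: [3.14, 0.019, 0.07]
force: [2.5, 0.2, -2.4]
width: 0.0242
[0.51316639 0.01776494 0.0849529 ] [3.14009676 0.01947815 0.06959764] 16.7333
scene carton lane 0.73 1492 ((7.585460662841797, -104.81807708740234), (130.68260192871094, 63.57981872558594), 89.79571533203125)
scene guide [(-78, 9), (-76, 5)]
scene rail [(36, 57), (38, 40), (40, 46), (42, 48), (44, 43), (46, 56), (48, 94), (50, 18)]
scene handle lane 198 [-85.10390838 -94.7563302 ] world [513.14291291  19.81782653 100.07190194]
side guide [(-100, 5), (-46, 16), (-44, 32), (-42, 34), (-40, 33), (-38, 31), (-36, 31), (-34, 14), (-24, 17)]
side rail [(36, 5), (38, 7), (40, 9), (42, 12), (44, 11), (46, 13)]
side handle lane 45 [-85.76473589 -70.55053344] world [510.04621369  43.16717847  97.42893485]
[ 0.8732484   0.44979379 -1.36097812]
```

```bash
python3 -m jog '[{"x":0.03,"y":0,"z":0,"ax":0,"ay":0,"az":0,"grip":230},{"x":0.05,"y":0,"z":0,"ax":0,"ay":0,"az":0,"grip":230},{"x":0.05,"y":0,"z":0,"ax":0,"ay":0,"az":0,"grip":230},{"x":0.05,"y":0,"z":0,"ax":0,"ay":0,"az":0,"grip":230},{"x":0.05,"y":0,"z":0,"ax":0,"ay":0,"az":0,"grip":150},{"x":0.05,"y":0,"z":0,"ax":0,"ay":0,"az":0,"grip":120},{"x":0.05,"y":0,"z":0,"ax":0,"ay":0,"az":0,"grip":100},{"x":0.05,"y":0,"z":0,"ax":0,"ay":0,"az":0,"grip":100}]'; python3 -c "
from h import *
look('h')
print(manip.observe()['force'])"
```

```text
t: 17.6
tool_pos: [0.5153, 0.0179, 0.0849]
orientation: [3.14, 0.02, 0.07]
force: [0.2, 0.4, -0.1]
width: 0.0473
[0.51528272 0.01790499 0.08489594] [3.14008621 0.01961209 0.06954301] 17.6
scene carton lane 0.83 1489 ((7.845121383666992, -105.3399887084961), (130.80140686035156, 63.52464294433594), 89.33656311035156)
scene guide [(-78, 7), (-76, 6)]
scene rail [(34, 5), (36, 59), (38, 35), (40, 47), (42, 45), (44, 53), (46, 47), (48, 100), (50, 11)]
scene handle lane 164 [-83.73749955 -94.71627516] world [514.26096754  20.28240013 100.03354868]
side carton lane 0.81 1003 ((6.15190315246582, -105.11844635009766), (60.71401596069336, 134.40975952148438), 0.2733273506164551)
side guide [(-44, 18), (-42, 35), (-40, 32), (-38, 30), (-36, 36), (-34, 27), (-32, 14), (-24, 15)]
side rail [(38, 6), (40, 10), (42, 12), (44, 11), (46, 14)]
[0.17071455 0.07283767 0.06763119]
```

```bash
python3 -m jog '[{"x":0,"y":0,"z":-0.5,"ax":0,"ay":0,"az":0,"grip":80},{"x":0,"y":0,"z":-1.2,"ax":0,"ay":0,"az":0,"grip":80},{"x":0,"y":0,"z":-2,"ax":0,"ay":0,"az":0,"grip":100},{"x":0,"y":0,"z":-2.4,"ax":0,"ay":0,"az":0,"grip":200},{"x":0.5,"y":0.7,"z":-2.4,"ax":0,"ay":0,"az":-1,"grip":200},{"x":1,"y":1.2,"z":-2.4,"ax":0,"ay":0,"az":-2,"grip":200},{"x":1.5,"y":1.9,"z":-2.4,"ax":0,"ay":0,"az":-3,"grip":200},{"x":2.24,"y":2.71,"z":-2.4,"ax":0,"ay":0,"az":-4,"grip":200},{"x":2.24,"y":2.71,"z":-2.4,"ax":0,"ay":0,"az":-5,"grip":200},{"x":2.24,"y":2.71,"z":-2.4,"ax":0,"ay":0,"az":-6,"grip":200}]'; python3 -m jog '[{"x":0,"y":0,"z":0,"ax":0,"ay":0,"az":-1,"grip":200},{"x":0,"y":0,"z":0,"ax":0,"ay":0,"az":-2,"grip":200},{"x":0,"y":0,"z":0,"ax":0,"ay":0,"az":-3,"grip":200},{"x":0,"y":0,"z":0,"ax":0,"ay":0,"az":-4,"grip":200},{"x":0,"y":0,"z":0,"ax":0,"ay":0,"az":-5,"grip":200},{"x":0,"y":0,"z":0,"ax":0,"ay":0,"az":-6,"grip":200},{"x":0,"y":0,"z":0,"ax":0,"ay":0,"az":-7,"grip":200},{"x":0,"y":0,"z":0,"ax":0,"ay":0,"az":-8,"grip":200},{"x":0,"y":0,"z":0,"ax":0,"ay":0,"az":-8.8,"grip":200},{"x":0,"y":0,"z":0,"ax":0,"ay":0,"az":-8.8,"grip":200}]'; python3 -c "
from h import *
look('i')
print(lane(manip.observe()['tool_pos']))
"
```

```text
t: 18.63
tool_pos: [0.6149, -0.0862, 0.1786]
orientation: [-3.132, 0.018, 0.7]
force: [-0.4, 0.0, 0.4]
width: 0.0208
t: 19.47
tool_pos: [0.6149, -0.0863, 0.1785]
orientation: [-3.121, 0.003, 1.626]
force: [0.1, 0.2, 0.4]
width: 0.0202
[ 0.61485836 -0.08630289  0.17853054] [-3.12130132e+00  2.52319937e-03  1.62576458e+00] 19.4667
scene carton lane 0.75 1489 ((7.869596481323242, -104.578369140625), (130.9274139404297, 62.6833610534668), 89.45954132080078)
scene guide [(-76, 7)]
scene rail [(34, 8), (36, 46), (38, 37), (40, 43), (42, 48), (44, 46), (46, 63), (48, 92), (50, 17)]
scene handle lane 103 [-84.20684992 -94.92268518] world [513.28730476  19.51098692  97.30327879]
side carton lane 0.93 1010 ((6.361879348754883, -104.46758270263672), (134.84727478027344, 60.58879089355469), 89.6461410522461)
side guide [(-98, 5), (-44, 24), (-42, 43), (-40, 40), (-38, 37), (-36, 38), (-34, 34), (-32, 13), (-24, 24)]
side rail [(36, 6), (38, 7), (40, 7), (42, 14), (44, 10), (46, 12)]
side handle lane 103 [-86.43677264 -94.31535669] world [510.85522374  19.67058097  95.93055617]
[ 0.0095547  -0.20739841]
```

View pics/scene_i.png

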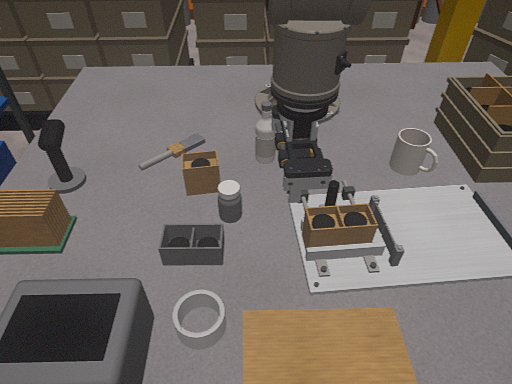

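View pics/side_i.png

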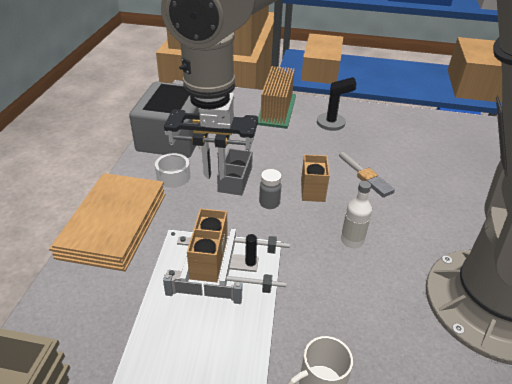

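```bash
python3 -m jog '[{"x":0,"y":-0.06,"z":0.6,"ax":-0.19,"ay":0,"az":-0.16,"grip":200},{"x":0,"y":-0.06,"z":1.2,"ax":-0.19,"ay":0,"az":-0.16,"grip":200},{"x":0,"y":-0.06,"z":1.8,"ax":-0.19,"ay":0,"az":-0.16,"grip":200},{"x":0,"y":-0.06,"z":2.4,"ax":-0.19,"ay":0,"az":-0.16,"grip":200},{"x":0,"y":-0.06,"z":2.9,"ax":-0.19,"ay":0,"az":-0.16,"grip":200},{"x":0,"y":-0.06,"z":3.1,"ax":-0.19,"ay":0,"az":-0.16,"grip":200},{"x":0,"y":-0.06,"z":3.1,"ax":-0.19,"ay":0,"az":-0.16,"grip":200},{"x":0,"y":-0.06,"z":3.1,"ax":-0.19,"ay":0,"az":-0.16,"grip":200}]'; python3 -c "
from h import *
print(lane(manip.observe()['tool_pos']))
im,d=cams.get_image('wrist'); cv2.imwrite('pics/w6.png',im)
"
```

```text
t: 20.33
tool_pos: [0.6103, -0.0867, 0.0551]
orientation: [-3.141, 0.003, 1.635]
force: [0.5, 0.2, -0.2]
width: 0.0202
[ 0.00491277 -0.20763095]
```

View pics/w6.png

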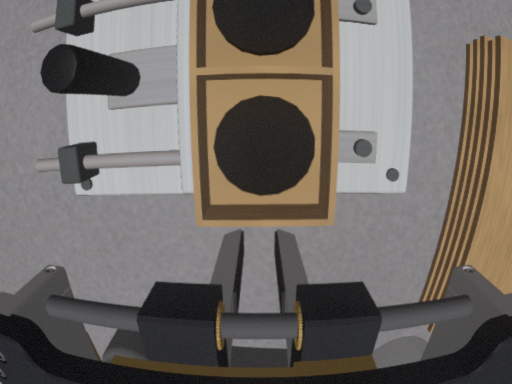

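```bash
python3 -m jog '[{"x":0.25,"y":0.05,"z":0,"ax":0,"ay":0,"az":-0.08,"grip":200},{"x":0.5,"y":0.05,"z":0,"ax":0,"ay":0,"az":-0.08,"grip":200},{"x":0.7,"y":0.05,"z":0,"ax":0,"ay":0,"az":-0.08,"grip":200},{"x":0.85,"y":0.05,"z":0,"ax":0,"ay":0,"az":-0.08,"grip":200},{"x":1.05,"y":0.04,"z":0,"ax":0,"ay":0,"az":-0.08,"grip":200},{"x":1.25,"y":0.04,"z":0,"ax":0,"ay":0,"az":-0.08,"grip":200},{"x":1.45,"y":0.04,"z":0,"ax":0,"ay":0,"az":-0.08,"grip":200},{"x":1.65,"y":0.04,"z":0,"ax":0,"ay":0,"az":-0.08,"grip":200},{"x":1.8,"y":0.04,"z":0,"ax":0,"ay":0,"az":-0.08,"grip":200},{"x":1.9,"y":0.04,"z":0,"ax":0,"ay":0,"az":-0.08,"grip":200}]'; python3 -c "
from h import *
print(lane(manip.observe()['tool_pos']))
look('j')
"
```

```text
t: 21.22
tool_pos: [0.6075, -0.0105, 0.0557]
orientation: [3.141, 0.003, 1.643]
force: [0.4, -8.1, 5.4]
width: 0.0204
[ 0.00762478 -0.13135104]
[ 0.60754207 -0.0104638   0.0556551 ] [3.14056222 0.00341676 1.64330501] 21.2167
scene carton lane 0.56 802 ((7.085405349731445, -27.031726837158203), (62.221492767333984, 76.62818908691406), 0.37231430411338806)
scene guide [(-40, 5), (-38, 6), (-34, 8), (-32, 11), (-30, 6)]
scene rail [(34, 26), (36, 42), (38, 41), (40, 46), (42, 44), (44, 40), (46, 59), (48, 93), (50, 23)]
side carton lane 0.77 1142 ((5.728879928588867, -54.71813201904297), (60.77597427368164, 133.27732849121094), 0.045156802982091904)
side guide [(-44, 23), (-42, 41), (-40, 37), (-38, 42), (-36, 37), (-34, 37), (-32, 13), (-26, 15)]
side rail []
side handle lane 104 [-86.19409512 -94.1382476 ] world [511.24184014  20.00250491  96.08441933]
```

View pics/side_j.png

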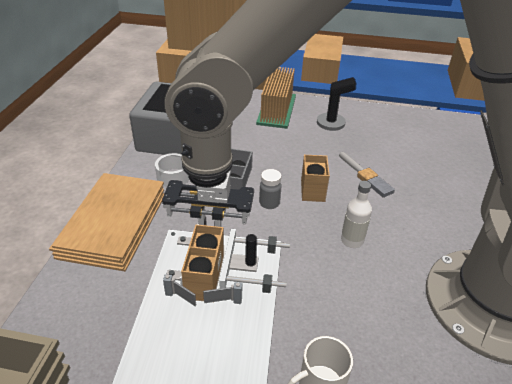

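The carton's front is opening both flaps (side image about (180,292) and (222,296)), and it is square and upright. I'll keep pushing.

```bash
python3 -m jog '[{"x":0.25,"y":0,"z":0,"ax":0,"ay":0,"az":0,"grip":200},{"x":0.5,"y":0,"z":0,"ax":0,"ay":0,"az":0,"grip":200},{"x":0.75,"y":0,"z":0,"ax":0,"ay":0,"az":0,"grip":200},{"x":1,"y":0,"z":0,"ax":0,"ay":0,"az":0,"grip":200},{"x":1.25,"y":0,"z":0,"ax":0,"ay":0,"az":0,"grip":200},{"x":1.5,"y":0,"z":0,"ax":0,"ay":0,"az":0,"grip":200},{"x":1.75,"y":0,"z":0,"ax":0,"ay":0,"az":0,"grip":200},{"x":2,"y":0,"z":0,"ax":0,"ay":0,"az":0,"grip":200},{"x":2.2,"y":0,"z":0,"ax":0,"ay":0,"az":0,"grip":200},{"x":2.3,"y":0,"z":0,"ax":0,"ay":0,"az":0,"grip":200}]'; python3 -c "
from h import *
print(lane(manip.observe()['tool_pos']))
look('k')
"
```

```text
t: 22.25
tool_pos: [0.6006, 0.0823, 0.0553]
orientation: [3.141, 0.003, 1.644]
force: [0.3, -7.5, 6.1]
width: 0.0202
[ 0.00732079 -0.03834327]
[0.60055666 0.08228178 0.05532119] [3.14098978e+00 2.82041165e-03 1.64407664e+00] 22.25
scene carton lane 0.62 624 ((6.807615280151367, 71.9935302734375), (61.94071578979492, 64.40489196777344), 0.8804419040679932)
scene guide [(-78, 11), (-76, 8), (-42, 28), (-40, 29), (-38, 33), (-36, 34), (-34, 46), (-32, 69), (-30, 32)]
scene rail [(36, 6), (38, 42), (40, 38), (42, 49), (44, 43), (46, 63), (48, 88), (50, 18)]
scene handle lane 103 [-84.91490899 -95.13787641] world [512.755432    19.15621032  97.0441013 ]
side carton lane 0.9 1374 ((5.435640335083008, 38.03221893310547), (60.430850982666016, 133.17721557617188), 0.014328300021588802)
side guide [(-44, 16), (-42, 25), (-40, 24), (-38, 28), (-36, 28), (-34, 27), (-32, 12)]
side rail []
side handle lane 102 [-86.18561642 -93.53676855] world [511.25870392  20.29812313  96.15707841]
```

View pics/side_k.png

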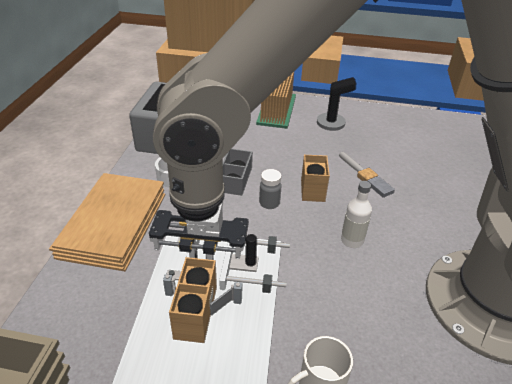

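The carton is in the opening at lane y≈+38 mm and holding the flaps open. I'll finish the push.

```bash
python3 -m jog '[{"x":0.3,"y":0,"z":0,"ax":0,"ay":0,"az":0,"grip":200},{"x":0.6,"y":0,"z":0,"ax":0,"ay":0,"az":0,"grip":200},{"x":0.9,"y":0,"z":0,"ax":0,"ay":0,"az":0,"grip":200},{"x":1.2,"y":0,"z":0,"ax":0,"ay":0,"az":0,"grip":200},{"x":1.5,"y":0,"z":0,"ax":0,"ay":0,"az":0,"grip":200},{"x":1.8,"y":0,"z":0,"ax":0,"ay":0,"az":0,"grip":200},{"x":2.1,"y":0,"z":0,"ax":0,"ay":0,"az":0,"grip":200},{"x":2.4,"y":0,"z":0,"ax":0,"ay":0,"az":0,"grip":200},{"x":2.6,"y":0,"z":0,"ax":0,"ay":0,"az":0,"grip":200},{"x":2.75,"y":0,"z":0,"ax":0,"ay":0,"az":0,"grip":200}]';python3 -m jog '[{"x":0.1,"y":0,"z":0,"ax":0,"ay":0,"az":0,"grip":200},{"x":0.2,"y":0,"z":0,"ax":0,"ay":0,"az":0,"grip":200},{"x":0.2,"y":0,"z":0,"ax":0,"ay":0,"az":0,"grip":200}]'; python3 -c "
from h import *
print(lane(manip.observe()['tool_pos']))
look('l')
im,d=cams.get_image('wrist'); cv2.imwrite('pics/w7.png',im)
"
```

```text
t: 23.28
tool_pos: [0.5919, 0.193, 0.0546]
orientation: [-3.141, 0.002, 1.645]
force: [0.4, -3.7, 3.2]
width: 0.0198
t: 23.53
tool_pos: [0.5912, 0.2019, 0.0545]
orientation: [-3.141, 0.001, 1.646]
force: [-0.1, 0.2, 0.7]
width: 0.02
[0.00655128 0.08165842]
[0.59116755 0.20191807 0.05451056] [-3.14134373e+00  1.44601897e-03  1.64562983e+00] 23.5333
scene carton lane 0.94 386 ((6.297538757324219, 199.21177673339844), (50.07763671875, 62.03964614868164), 89.95996856689453)
scene guide [(-78, 5), (-76, 8), (-42, 18), (-40, 45), (-38, 31), (-36, 43), (-34, 34), (-32, 81), (-30, 26)]
scene rail [(36, 5), (38, 39), (40, 44), (42, 45), (44, 42), (46, 55), (48, 94), (50, 21)]
scene handle lane 104 [-83.93068054 -94.76070877] world [513.69654609  19.56285593  97.57002264]
side carton lane 0.85 1780 ((4.739076614379883, 158.135498046875), (131.40255737304688, 60.02937698364258), 89.94804382324219)
side guide [(-44, 17), (-42, 30), (-40, 28), (-38, 28), (-36, 28), (-34, 32), (-32, 10)]
side rail []
side handle lane 105 [-86.12277495 -94.12762389] world [511.34644762  19.92647031  95.99894747]
```

View pics/scene_l.png

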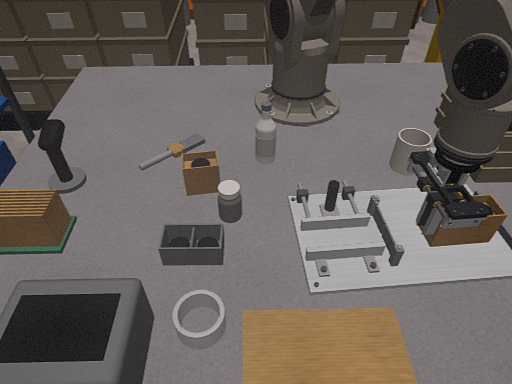

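View pics/side_l.png

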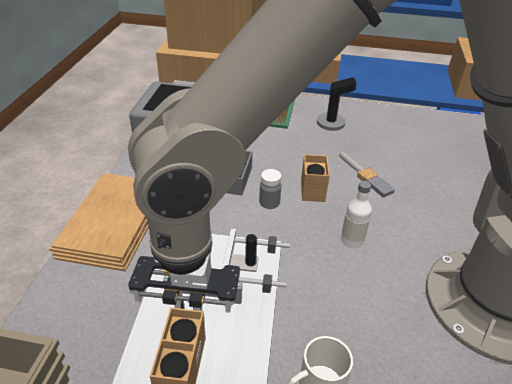

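The carton is at lane y≈158 mm and the flaps look shut (scene (385,230)). I'll retreat slightly and lift clear.

```bash
python3 -m jog '[{"x":-0.15,"y":0,"z":0,"ax":0,"ay":0,"az":0,"grip":200},{"x":-0.2,"y":0,"z":0,"ax":0,"ay":0,"az":0,"grip":200},{"x":-0.2,"y":0,"z":-0.6,"ax":0,"ay":0,"az":0,"grip":200},{"x":-0.2,"y":0,"z":-1.4,"ax":0,"ay":0,"az":0,"grip":200},{"x":-0.2,"y":0,"z":-2.2,"ax":0,"ay":0,"az":0,"grip":200},{"x":-0.2,"y":0,"z":-3,"ax":0,"ay":0,"az":0,"grip":200},{"x":-1.2,"y":0,"z":-3.5,"ax":0,"ay":0,"az":0,"grip":200},{"x":-2.2,"y":0,"z":-3.8,"ax":0,"ay":0,"az":0,"grip":200},{"x":-3.2,"y":0,"z":-3.8,"ax":0,"ay":0,"az":0,"grip":200},{"x":-4,"y":0,"z":-3.8,"ax":0,"ay":0,"az":0,"grip":200}]';python3 -m jog '[{"x":-1,"y":0,"z":0,"ax":0,"ay":0,"az":0,"grip":200},{"x":-2,"y":0,"z":0,"ax":0,"ay":0,"az":0,"grip":200},{"x":-3,"y":0,"z":0,"ax":0,"ay":0,"az":0,"grip":200},{"x":-4,"y":0,"z":0,"ax":0,"ay":0,"az":0,"grip":200},{"x":-4,"y":0,"z":0,"ax":0,"ay":0,"az":0,"grip":200},{"x":-4,"y":0,"z":0,"ax":0,"ay":0,"az":0,"grip":200}]'; python3 -c "
from h import *
look('m')
for n in('scene','side'):
    for k in ('flap_near','flap_far','short_carton_mid','small_tote_mid','jar_mid'): print(n,k,[(r['p'],lane(np.array(r['location'])).round(4) if 'flap' in k else r['location']) for r in cams.spot_in(n,k)[:1]])
"
```

```text
t: 24.62
tool_pos: [0.6034, 0.0379, 0.2082]
orientation: [3.14, 0.002, 1.643]
force: [1.1, -1.0, -0.4]
width: 0.0203
t: 25.12
tool_pos: [0.6143, -0.1251, 0.2084]
orientation: [3.14, 0.003, 1.638]
force: [-0.2, 0.8, -0.6]
width: 0.0205
[ 0.6143464  -0.12509165  0.20841867] [3.14021801e+00 3.11942581e-03 1.63784496e+00] 25.1167
scene carton lane 0.79 1542 ((6.698127746582031, 158.26361083984375), (63.467041015625, 133.3036651611328), 0.10367735475301743)
scene guide [(-78, 6), (-76, 6), (-74, 5), (-42, 19), (-40, 41), (-38, 44), (-36, 29), (-34, 59), (-32, 77), (-30, 20)]
scene rail [(36, 5), (38, 30), (40, 46), (42, 45), (44, 56), (46, 52), (48, 95), (50, 17)]
scene handle lane 101 [-83.78947478 -95.11481044] world [513.67497189  19.13131477  97.44516209]
side carton lane 0.55 1842 ((4.991241455078125, 157.625732421875), (60.594627380371094, 132.76336669921875), 0.2565927505493164)
side guide [(-98, 5), (-44, 29), (-42, 39), (-40, 39), (-38, 41), (-36, 38), (-34, 38), (-32, 11)]
side rail [(36, 28), (38, 43), (40, 42), (42, 38), (44, 40), (46, 36), (48, 7)]
side handle lane 101 [-86.35189971 -94.02883284] world [510.93884785  19.95791944  95.97516558]
scene flap_near [(0.76, array([-0.0371,  0.0006]))]
scene flap_far [(0.67, array([ 0.0284, -0.0029]))]
scene short_carton_mid []
scene small_tote_mid [(0.83, [0.6195, -0.284, 0.0311])]
scene jar_mid [(0.86, [0.5278, -0.2066, 0.0607])]
side flap_near [(0.95, array([-0.0325,  0.0043]))]
side flap_far [(0.83, array([ 0.03  , -0.0008]))]
side short_carton_mid [(0.7, [0.4035, -0.2395, 0.0646])]
side small_tote_mid [(0.61, [0.6122, -0.2799, 0.0335])]
side jar_mid [(0.69, [0.5058, -0.191, 0.0591])]
```

View pics/scene_m.png

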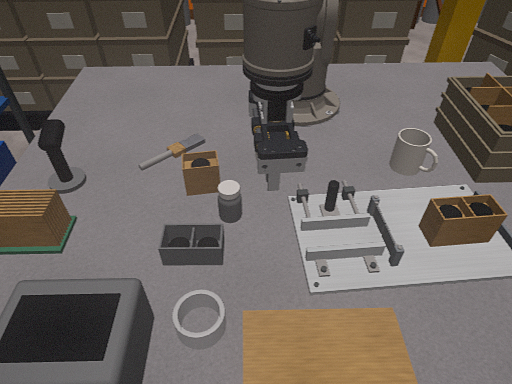

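View pics/side_m.png

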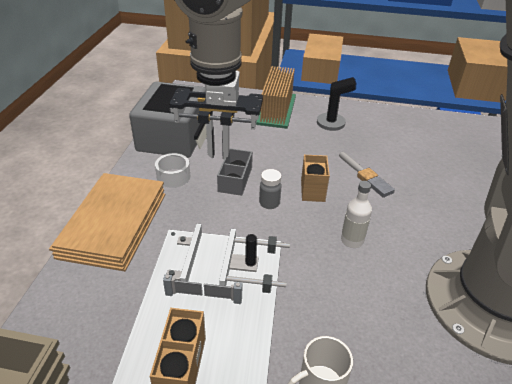

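The carton stands upright on the outfeed at scene (460,220), both flaps are straight across at (385,230), and the bystanders haven't moved. The arm is clear of everything, so I'm handing in.

```bash
python3 -c "
from cell import *
print(finish_job())"
```

```text
the job is handed in; nothing more can be done
None
```

The job is handed in at about 25 s of the 72 s limit. No verdict is reported, so what follows rests on my own measurements.

**What I did:**
- **Placing:** I gripped the long carton from above, stood it in the infeed at lane y ≈ -105 mm and let go.
- **Squaring up:** I slid the guide in by its handle until the tool force read about 14 N. With roughly 3 N of slide friction, that is about 10 N on the carton. I then backed the guide off about 8–9 mm.
- **Pushing:** I pushed the carton from behind with the two fingertips, low down. It opened the flaps itself, and I lifted the arm clear beyond them.

**Last checks:**
- **Carton:** it stands upright at lane x ≈ 6 mm, y ≈ 158 mm, square to the lane.
- **Flaps:** both lie straight across at y ≈ 0. They are judged from the pictures and located points, because I had no direct angle reading.
- **Guide:** free width is about 68.5 mm, and the two cameras agree within about 2 mm.
- **Bystanders:** the tote and jar are within about 3 mm of where they started. For the short carton, the scene camera's detector missed it in the last check. The side camera put it within about 6 mm of its start, and it looks unmoved in both pictures.

My first move command was refused for missing keys, so nothing moved until I resent it in full.

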